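# Put the battery pack into the bench scale and snap its cover shut

### The job

The shop's bench scale lies bottom up with its battery bay open. Lay the black battery pack into the bay with its grip ridge up, then refit the loose cover: with its rear held up, hook its wide front lip under the rim into the slot on the bay's front side, then pivot the rear down until the latch snaps over it and the cover lies flat. Leave the other things on the counter where they are.

Things in the scene. Friction and masses are not known exactly. Their poses are not given: they have to be found in the camera images.
- scale: White bench scale lying upside down, fixed, 176 x 196 x 49 mm, four 5 mm rubber feet on top. Origin: centre of its underside, below the centre of the battery bay; x runs from the bay's front (slot side, nearest the robot) to its rear (latch side), z up. Bay mouth in the top (z = 49): x -43 to 43, y -48 to 48 mm. Ledges at z = 42 along its sides and rear, 5 mm wide, carry the cover.
- bay_floor (a point): Centre of the bay floor, at z = 10 mm of the scale: the pack's origin belongs here, in a low grey fence of 61 (x) x 49 (y) mm inside, top at z = 24 mm. Above the fence the bay is free from x = -38 to 38 and y = -43 to 43 mm.
- slot_edge (a point): Middle of the lower edge of the rim over the slot at the bay's front: x = -43, y = 0, z = 46 mm of the scale. The rim is 3 mm thick (z = 46 to 49); the hollow under it reaches to x = -57 and down to z = 30 mm. The cover's lip goes under the rim, towards -x.
- latch (a joint): Travel of the grey sprung latch at the bay's rear, m: 0 = forward, 0.007 = pushed back (+x of the scale). Springs forward by itself (2.4 N at 0, 5.6 N at 4 mm). The cover's rear tongue, pressed down, rides on its 60 degree ramp from about 10 mm above its final height, pushes it back 3 mm and is caught under it; that takes 5 to 15 N near the cover's rear edge.
- latch_nose (a point): Tip of the latch nose, at x = 44, y = 0, z = 47 mm of the scale when forward; the nose rises to z = 55 mm, its thumb tab (x = 60 to 66) too.
- pack: Black battery pack, 56 (x) x 44 (y) x 18 mm, 0.14 kg, upright on the counter. Grip ridge on top: 36 mm long (along x), 11 mm wide (y), z = 18 to 28 mm. Origin: centre of its underside, z up. Its x goes along the scale's x, either way round. To let go in the bay open the fingers only a little (about 30 mm).
- cover: Loose white cover, 0.08 kg, lying right side up. Plate 84 (x) x 92 (y) x 7 mm, origin: centre of the plate's underside, z up. Grip ridge on top: 44 mm long (x), 12 wide (y), z = 7 to 21. Rear tongue: 30 mm wide, 3 thick, x = 42 to 47. Fitted: origin at x = 0, y = 0, z = 42 mm of the scale, axes alike; play 1 mm in x, 2 in y. Goes in only tilted, rear up (0.35 rad), lip first.
- cover_lip (a point): Middle of the lip's front edge: x = -51, y = 0, z = 1.5 mm of the cover. The lip is 64 mm wide, 3 mm thick, level with the cover's underside, from x = -42 to -51 mm. Fine grey ribs at the other end (x = 28 to 37), on top, mark where to press the cover shut.
- ink_pad: Bystander: flat open ink pad, 55 x 85 x 12 mm, origin under its centre.
- loyalty_stamp: Bystander: wooden hand stamp, 26 x 46 x 71 mm, origin under its centre.
- marker: Bystander: red marker pen lying on the counter, 125 mm long, origin under its centre.
- gift_box_1: Bystander: small pastry box with a ribbon, 69 x 73 x 61 mm, origin under its centre.
Not all that is in view belongs to the job. Of the things shaped like the cover, the white one is meant.

How it is judged:
By the outcome, as a careful person would: the job done as asked, in the order asked, and still so for the second after the job is handed in, with the robot touching nothing.
It also fails if it takes over 64 s, if anything falls off the work surface, if the arm or the gripper's body presses on something with over 40 N, if the wrist force passes 120 N, or if a joint passes its speed limit or range.

### The arm

A 6-joint arm with a two-finger parallel gripper is mounted at the origin on a cart in front of the work surface, level with it; the furniture and walls round the work are solid. World frame = base frame: x ahead of the robot, y to its left, z up, the work surface at z = 0. Lengths are in mm, angles in degrees, forces in N, time in s.
With the tool pointing down it reaches from about 375 to 900 mm from the base axis. Payload 3.1 kg.
Tool frame: the origin (TCP) lies on the front face of the gripper's body, between the roots of the fingers; the fingertips stand 70 mm ahead of it and the grasp point (between the pads) lies 51 mm ahead of it; z points along the fingers, y is the direction in which the jaws open and shut (so a half turn about z gives the same grasp; the last joint's range is limited). The gripper opens to 87 mm and grips with 3 to 60 N. Pads are 19 mm wide; open, the fingers measure 117 mm over their backs; the gripper's body (75 mm by 190 mm) begins 51 mm behind the grasp point.
Start: joints at [-82.878, 30.224, 82.088, -0, 67.689, -10.227], TCP at [186.394, -596.535, 292.248] pointing down, gripper open.
Joint ranges: [-176.69, 176.69], [-43.24, 126.21], [12.49, 139.97], [-82, 262], [0, 151.66], [-163.58, 163.58]. Speed limits (degrees/s): [159.86, 159.86, 180, 180, 180, 180].

### API

Orientations are given as [roll, pitch, yaw] about the fixed x, y, z axes, in that order (R = Rz(yaw) Ry(pitch) Rx(roll)).
In Python, from workcell import manip gives the robot as it stands. The module is installed in compiled form; this text tells all that it offers. Calls block until the motion is done:
- manip.move_pose(position, orientation): joint-space move of the TCP to a pose.
- manip.move_l(position, orientation=None, speed=150): straight line of the TCP; orientation=None keeps the orientation; speed is the mean speed in mm/s.
- manip.move_j(angles): joint-space move.
- manip.grip(opening): finger opening in mm; the grip force is fixed at half the most; returns when the fingers have stopped.
- manip.wait(seconds).
- manip.inverse_kinematics(position, orientation): joint angles nearest the present ones, or None.
- manip.get_obs(): the state.
- manip.snapshot(name): name is "scene" or "side" or "wrist"; returns (picture, depth): 400x640x3 uint8, red, green, blue; 400x640 float32, mm along the optical axis (not along the pixel's ray), 0 where there is no reading.
- manip.get_calibration(name): a dict with "K" (3x3 intrinsics, pixels), "rvec" (rotation vector, rad) and "tvec" (3), from world to camera coordinates, as OpenCV has them; the wrist camera has in their place "hand_eye" (4x4, takes a point from camera to tool coordinates, whose origin is the TCP and whose axes are the flange's). Camera axes: x right, y down, z forward; pixel columns grow to the right and rows downward; lengths in mm; the calibration is good to about 2 mm. A picture is of the moment at which its call begins: read the wrist's pose just before it. get_calibration takes no time and is no camera call.
A pose or a line that the arm cannot do raises manip.MotionError and nothing moves.
- manip.finish_job(): hands the job in, once; it reports no verdict.
Trained networks look in the newest picture that a camera, given by its name, has taken for a name from the list of things; names that differ only in an ending like _2 or _b are one class to them, and where a whole thing is asked for, a point or a joint stands for the part that bears it (a point fixed in the world has none). Each returns a list of dicts, best first, with "conf" (0 to 1); they miss things now and then, are a little off and sometimes report something else, mostly with a low value. They report only what shows in the picture. A call takes as long as a camera call. They do not tell look-alikes from the thing itself.
- manip.find_in(label, camera): "at" ([column, row] in pixels, amid what is visible of it).
- manip.landmark_of(label, camera): "at" ([column, row] in pixels: a listed point, or the origin of a listed thing).
The state is a dict: "time": time; "q": joint angles; "dq": joint speeds; "tau": joint torques, N m; "eef_pos": TCP position; "ee_rot": TCP orientation; "wrist_force": force on the tool from outside, world axes, zero at the start; "wrist_torque": the same for the moment, N m; "width": finger opening in mm.
Only numpy, scipy, OpenCV 4.12 (cv2) and the standard library are available. Lean on these libraries where they do the work, as an engineer would, in place of code of your own. Each camera call takes 0.05 s, during which the arm holds its last target.

## Working session

There is one attempt and no reset: what is moved stays moved. The work goes in short steps, each a Python script; the robot and the scene stay as the last script left them, time stands still between calls to the robot, and variables do not carry over. Pictures are saved under pics/ and viewed, and the job is handed in when it is done.

```bash
mkdir -p pics; ls
python3 - <<'E'
from workcell import manip
import cv2
o=manip.get_obs();print(o)
for c in ["scene","side","wrist"]:
    p,d=manip.snapshot(c);cv2.imwrite(f"pics/{c}0.png",p[:,:,::-1])
    print(c,manip.get_calibration(c),(d>0).mean())
    for l in ["scale","bay_floor","slot_edge","latch_nose","pack","cover","cover_lip","ink_pad","loyalty_stamp","marker","gift_box_1"]:
        print(l,[( [round(float(v)) for v in r["at"]],round(float(r["conf"]),2)) for r in manip.landmark_of(l,c)][:3])
print(manip.get_obs()["time"])
E
```

```text
pics
{'time': 0.0, 'q': array([-8.28785899e+01,  3.02784839e+01,  8.21554791e+01, -3.54720373e-04,
        6.76889974e+01, -1.02257448e+01]), 'dq': array([ 0.02972953,  0.04354683,  0.0335172 ,  0.14511757, -0.01793538,
        0.00184336]), 'tau': array([-4.21809646e-04, -4.40043819e+01, -1.76594514e+01,  6.32961025e-02,
        5.82491979e-02, -1.68485476e-04]), 'eef_pos': array([ 186.32074578, -595.9780573 ,  291.28167774]), 'ee_rot': array([-1.79878934e+02, -2.15061029e-02,  1.73472672e+01]), 'wrist_force': array([0.6145194 , 0.61865981, 1.2826948 ]), 'wrist_torque': array([0.01839067, 0.02570828, 0.01326653]), 'width': 87.16617766248181}
scene {'K': array([[366.58228128,   0.        , 316.67173258],
       [  0.        , 366.58228128, 199.9118115 ],
       [  0.        ,   0.        ,   1.        ]]), 'rvec': array([ 0.800811  , -2.28075023,  1.43537044]), 'tvec': array([ 487.90599289,  191.08011229, 1093.08639821])} 0.99584375
scale [([334, 207], 0.66), ([323, 190], 0.52)]
bay_floor [([336, 205], 0.74)]
slot_edge [([342, 200], 0.71)]
latch_nose [([321, 193], 0.6)]
pack [([386, 
[... 964 characters left out ...]
]
gift_box_1 [([363, 151], 0.59)]
wrist {'K': array([[352.95203433,   0.        , 317.12980873],
       [  0.        , 352.95203433, 200.97949824],
       [  0.        ,   0.        ,   1.        ]]), 'hand_eye': array([[ 9.88183340e-04, -9.61751280e-01, -2.73922431e-01,
         7.53578933e+01],
       [ 9.99998845e-01,  1.26666566e-03, -8.39781974e-04,
         1.04819780e+00],
       [ 1.15462953e-03, -2.73921285e-01,  9.61751421e-01,
        -9.16101873e+01],
       [ 0.00000000e+00,  0.00000000e+00,  0.00000000e+00,
         1.00000000e+00]])} 0.99578125
scale []
bay_floor []
slot_edge []
latch_nose []
pack []
cover []
cover_lip []
ink_pad []
loyalty_stamp []
marker []
gift_box_1 []
1.8
```

View pics/scene0.png

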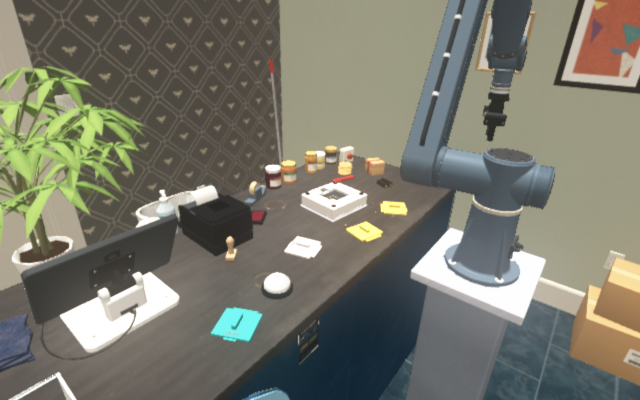

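View pics/side0.png

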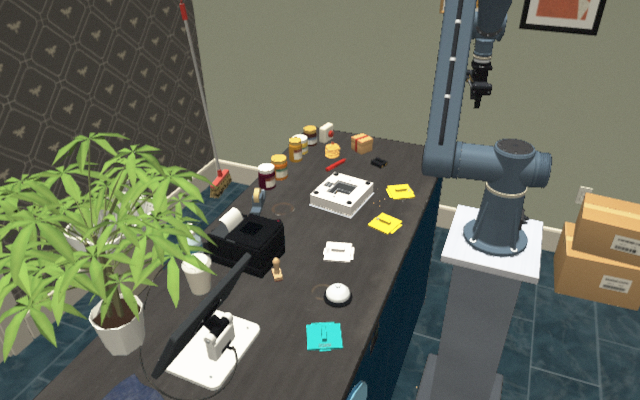

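Scene picture: the white cover is at (303,247), with look-alikes in yellow at (365,231) and (394,208) and teal at (237,324). The white one is the one meant. The pack is at (386,183) and the scale at (335,200). The side view agrees: white cover (339,251), pack (378,163), scale (342,195). Next I get rough positions from depth.

```bash
cat > h.py <<'E'
from workcell import manip
import cv2, numpy as np
from scipy.spatial.transform import Rotation as Rn
def T_tool(o=None):
    o=o or manip.get_obs(); T=np.eye(4)
    T[:3,:3]=Rn.from_euler('xyz',o["ee_rot"],degrees=True).as_matrix();T[:3,3]=o["eef_pos"];return T
def cam2world(c,o=None):
    k=manip.get_calibration(c)
    if c=="wrist": return k["K"],T_tool(o)@k["hand_eye"]
    T=np.eye(4);T[:3,:3]=cv2.Rodrigues(k["rvec"])[0];T[:3,3]=k["tvec"];return k["K"],np.linalg.inv(T)
def ray(K,T,uv):
    d=T[:3,:3]@np.linalg.inv(K)@np.array([uv[0],uv[1],1.]);return T[:3,3],d
def onplane(K,T,uv,z):
    o,d=ray(K,T,uv);return o+d*(z-o[2])/d[2]
def bydepth(K,T,uv,dep):
    o,d=ray(K,T,uv);return o+d*dep
def tri(rs):
    A=np.zeros((3,3));b=np.zeros(3)
    for o,d in rs:
        d=d/np.linalg.norm(d);P=np.eye(3)-np.outer(d,d);A+=P;b+=P@o
    x=np.linalg.solve(A,b);return x,[float(np.linalg.norm(np.cross(x-o,d/np.linalg.norm(d)))) for o,d in rs]
def snap(c,name):
    o=manip.get_obs();p,d=manip.snapshot(c);cv2.imwrite(f"pics/{name}.png",p[:,:,::-1]);K,T=cam2world(c,o)
    np.savez(f"pics/{name}.npz",p=p,d=d,K=K,T=T);return p,d,K,T
def lm(l,c): return [([round(float(v),1) for v in r["at"]],round(float(r["conf"]),2)) for r in manip.landmark_of(l,c)]
E
python3 - <<'E'
from h import *
for c,pts in dict(scene=[(386,185),(303,247),(335,200),(365,231),(342,181),(376,167),(230,256)],side=[(378,163),(339,251),(342,195),(385,223),(336,165),(362,144),(277,275)]).items():
    p,d,K,T=snap(c,c+"1")
    for u in pts: print(c,u,bydepth(K,T,u,d[u[1],u[0]]).round())
E
```

```text
scene (386, 185) [ 486. -314.   13.]
scene (303, 247) [458. 276.   7.]
scene (335, 200) [569. -52.  13.]
scene (365, 231) [357.  72.  11.]
scene (342, 181) [ 671. -250.    2.]
scene (376, 167) [ 596. -415.   39.]
scene (230, 256) [586. 458.  14.]
side (378, 163) [ 505. -316.   20.]
side (339, 251) [455. 278.  14.]
side (342, 195) [563. -42.  11.]
side (385, 223) [361.  73.  12.]
side (336, 165) [ 669. -256.    8.]
side (362, 144) [ 604. -400.   51.]
side (277, 275) [586. 459.  17.]
```

Run:
```python
from h import *
t=manip.get_obs()["time"]
for n,pos,yaw,ls in [("pk1",(470,-300,250),0,["pack"]),("pk2",(560,-250,250),0,["pack","scale"]),("sc1",(540,-60,300),0,["scale","bay_floor","slot_edge","latch_nose"]),("sc2",(620,-20,300),0,["scale","bay_floor","slot_edge","latch_nose"])]:
    manip.move_pose(pos,[180,0,yaw]); manip.wait(0.2)
    p,d,K,T=snap("wrist",n)
    for l in ls:
        for uv,c in lm(l,"wrist"): print(n,l,uv,c,bydepth(K,T,uv,d[int(uv[1]),int(uv[0])]).round(1))
print(t,manip.get_obs()["time"])
ims=[cv2.imread(f"pics/{n}.png") for n in ["pk1","pk2","sc1","sc2"]]
cv2.imwrite("pics/m1.png",cv2.resize(np.vstack([np.hstack(ims[:2]),np.hstack(ims[2:])]),(800,500)))
```

```text
pk1 pack [354.3, 137.8] 0.61 [ 513.4 -334.7   25.4]
pk1 pack [20.8, 85.0] 0.17 [558.8 -34.9   7.6]
pk2 pack [401.5, 225.7] 0.68 [ 516.5 -333.8   16. ]
pk2 scale [95.1, 179.1] 0.64 [561.5 -37.    8.4]
sc1 scale [283.9, 149.3] 0.95 [564.9 -26.3   8.7]
sc1 bay_floor [285.6, 150.4] 0.82 [563.9 -28.2   9.6]
sc1 slot_edge [281.7, 202.7] 0.56 [516.3 -26.4  48.1]
sc1 latch_nose [289.7, 111.5] 0.77 [605.8 -36.6  49.4]
sc1 latch_nose [507.6, 44.6] 0.44 [ 668.3 -249.8   14.7]
sc2 scale [323.5, 219.1] 0.67 [563.4 -28.3   8.2]
sc2 bay_floor [323.4, 222.4] 0.83 [559.2 -28.2   7.8]
sc2 slot_edge [320.4, 271.3] 0.74 [518.5 -24.5  49.2]
sc2 latch_nose [329.6, 194.0] 0.73 [601.6 -33.9  40.2]
1.9 6.725
```

View pics/m1.png

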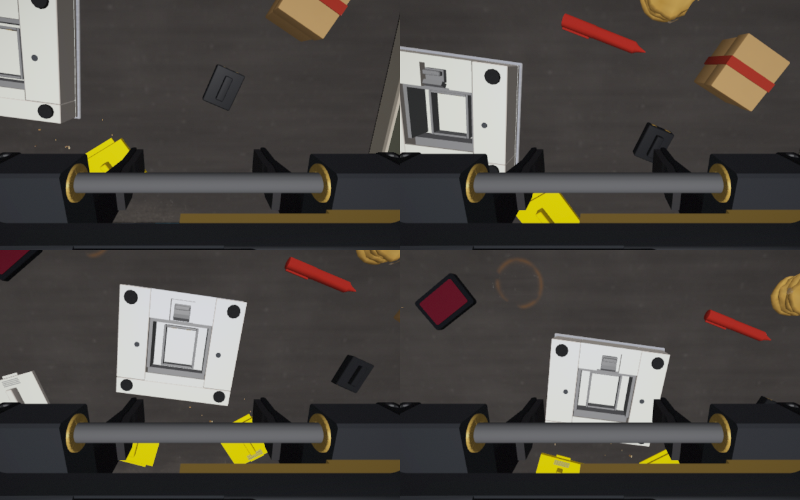

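View pics/sc1.png

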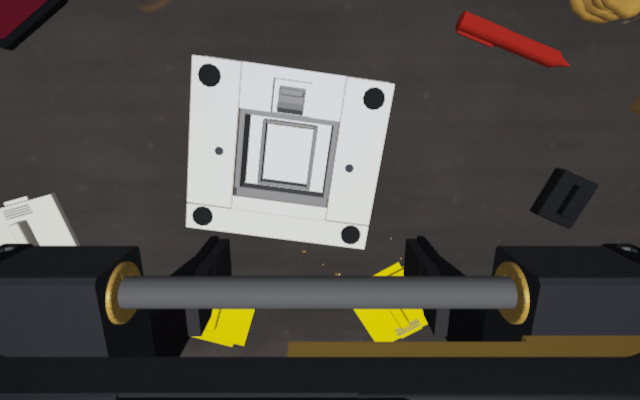

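View pics/pk1.png

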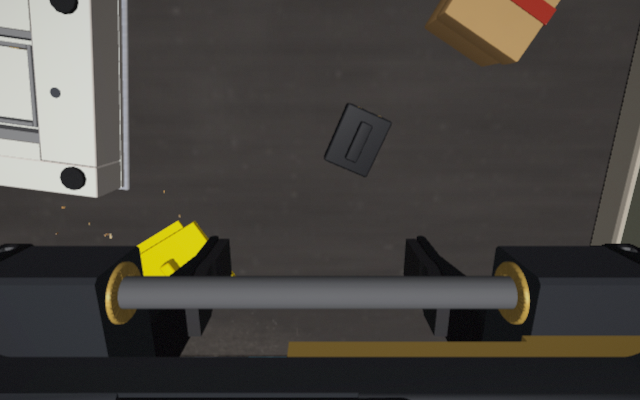

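Wrist sc1 shows the scale upright in the picture: bay centre (288,153), latch (290,97), slot side (282,203). The pack is at (358,140) in pk1, turned about 25°. I fit both with the point cloud.

```bash
cat >> h.py <<'E'
def cloud(name):
    z=np.load(f"pics/{name}.npz");d=z["d"];K=z["K"];T=z["T"]
    v,u=np.mgrid[:400,:640];P=np.stack([(u-K[0,2])/K[0,0]*d,(v-K[1,2])/K[1,1]*d,d],-1)
    P=P@T[:3,:3].T+T[:3,3];P[d<=0]=np.nan;return P,z["p"]
def rectof(P,m):
    q=P[m][:,:2].astype(np.float32);return cv2.minAreaRect(q),len(q)
E
python3 - <<'E'
from h import *
for n in ["sc1","sc2"]:
    P,p=cloud(n);v=np.mgrid[:400,:640][0]
    near=(abs(P[...,0]-562)<140)&(abs(P[...,1]+28)<140)&(v<240)
    m=near&(P[...,2]>44)&(P[...,2]<60)
    print(n,rectof(P,m),"ztop",np.median(P[...,2][m]), "counter",np.nanmedian(P[...,2][(v<240)&(P[...,2]<20)&(P.sum(-1)==P.sum(-1))]))
    lab,num=None,None
    # bay mouth: holes in top mask
    k=(near&~(P[...,2]>44)).astype(np.uint8)
    nn,lb,st,ce=cv2.connectedComponentsWithStats(k)
    for i in range(1,nn):
        if st[i,4]>1500: print(i,st[i],ce[i])
    fl=near&(abs(P[...,0]-562)<25)&(abs(P[...,1]+28)<20);print("floor z",np.median(P[...,2][fl]))
    uv=(288,153) if n=="sc1" else (325,224)
for n in ["pk1","pk2","sc1"]:
    P,p=cloud(n);v=np.mgrid[:400,:640][0]
    near=(abs(P[...,0]-514)<60)&(abs(P[...,1]+334)<60)&(v<245)
    for a,b in [(10,23),(23,35)]:
        m=near&(P[...,2]>a)&(P[...,2]<b)
        if m.sum()>20: print(n,a,rectof(P,m),np.percentile(P[...,2][m],[10,50,90]))
E
```

```text
sc1 (((561.0228881835938, -30.53655242919922), (188.12411499023438, 167.90750122070312), 82.16523742675781), 23422) ztop 48.13949438161964 counter -1.1847721018918946
1 [  142    11   281   229 26026] [288.27856759  86.71705218]
2 [ 234   78  106  128 9022] [285.23431612 152.03968078]
floor z 9.115566121553115
sc2 (((593.3599243164062, -34.818458557128906), (188.1620635986328, 103.40469360351562), 82.32600402832031), 11364) ztop 48.14860890051696 counter -1.1658854684719984
1 [  192    93   264   147 20211] [320.70639751 139.54292217]
2 [ 280  162   99   78 4749] [327.24005054 212.13455464]
floor z 9.110269971421417
pk1 10 (((510.2416687011719, -338.673828125), (44.05381393432617, 56.18564987182617), 66.8657455444336), 2448) [15.87872448 16.96612235 17.96852347]
pk1 23 (((510.1938781738281, -338.67633056640625), (11.263006210327148, 35.94171142578125), 67.23330688476562), 517) [25.80380467 26.88477801 27.92758433]
pk2 10 (((511.51068115234375, -338.7698974609375), (44.30641174316406, 54.11425018310547), 66.6641616821289), 1508) [15.35883202 16.92545443 18.07460508]
pk2 23 (((512.8680419921875, -339.4185791015625), (11.346091270446777, 31.04743766784668), 67.48624420166016), 309) [25.31431182 26.76764401 27.73620261]
sc1 10 (((510.7561340332031, -338.2077331542969), (45.5578498840332, 56.027374267578125), 66.8661117553711), 1710) [14.79209137 16.71174421 18.07985057]
sc1 23 (((510.84063720703125, -337.9738464355469), (12.690518379211426, 35.919891357421875), 66.1281967163086), 396) [24.56605523 26.49110619 27.51233956]
```

Run:
```python
from h import *
P,p=cloud("sc1");z=np.load("pics/sc1.npz");K,T=z["K"],z["T"]
near=(abs(P[...,0]-562)<140)&(abs(P[...,1]+28)<140)
k=(near&~(P[...,2]>44.5)).astype(np.uint8)
nn,lb,st,ce=cv2.connectedComponentsWithStats(k)
i=lb[153,288]
c=max(cv2.findContours((lb==i).astype(np.uint8),cv2.RETR_EXTERNAL,cv2.CHAIN_APPROX_NONE)[0],key=len)[:,0]
q=np.array([onplane(K,T,u,48.)[:2] for u in c],np.float32)
print(cv2.minAreaRect(q))
Rz=Rn.from_euler('z',-7.8,degrees=True).as_matrix()[:2,:2]
l=(q-[561,-30.5])@Rz
for ax in (0,1):
    o=1-ax
    s=abs(l[:,o])<30
    for sg in (-1,1):
        w=l[s&(l[:,ax]*sg>30)][:,ax]; print(ax,sg,np.percentile(w,[10,50,90]).round(1))
# heights profile along the scale's x and y through the center
for ax in (0,1):
    L=(P[...,:2]-[561,-30.5])@Rz
    for a in list(range(-100,101,4)):
        m=near&(abs(L[...,ax]-a)<1.5)&(abs(L[...,1-ax]-(25 if ax==0 else 0))<5)
        print(a,np.nanmedian(P[...,2][m]).round(0) if m.any() else None,end="; ")
    print()
im=cv2.imread("pics/sc1.png")[40:260,170:410];cv2.imwrite("pics/crop_sc.png",cv2.resize(im,None,fx=2.7,fy=2.7,interpolation=2))
```

```text
((576.6463012695312, -32.72992706298828), (95.26189422607422, 115.9266128540039), 82.21625518798828)
0 -1 [-42.1 -41.7 -41.2]
0 1 [42.6 60.6 73.5]
1 -1 [-47.6 -47.2 -46.8]
1 1 [46.5 46.8 47.2]
-100 None; -96 None; -92 None; -88 None; -84 48.0; -80 48.0; -76 48.0; -72 48.0; -68 48.0; -64 48.0; -60 48.0; -56 48.0; -52 48.0; -48 48.0; -44 46.0; -40 29.0; -36 10.0; -32 23.0; -28 15.0; -24 17.0; -20 12.0; -16 17.0; -12 264.0; -8 14.0; -4 322.0; 0 323.0; 4 334.0; 8 323.0; 12 322.0; 16 314.0; 20 16.0; 24 12.0; 28 11.0; 32 23.0; 36 9.0; 40 41.0; 44 48.0; 48 48.0; 52 48.0; 56 48.0; 60 48.0; 64 48.0; 68 48.0; 72 48.0; 76 48.0; 80 48.0; 84 48.0; 88 -1.0; 92 -2.0; 96 -1.0; 100 -1.0; 
-100 None; -96 None; -92 48.0; -88 262.0; -84 252.0; -80 294.0; -76 246.0; -72 48.0; -68 48.0; -64 48.0; -60 48.0; -56 48.0; -52 48.0; -48 46.0; -44 40.0; -40 9.0; -36 9.0; -32 9.0; -28 16.0; -24 9.0; -20 9.0; -16 9.0; -12 9.0; -8 9.0; -4 10.0; 0 340.0; 4 338.0; 8 337.0; 12 337.0; 16 321.0; 20 333.0; 24 332.0; 28 323.0; 32 323.0; 36 322.0; 40 322.0; 44 32.0; 48 45.0; 52 49.0; 56 48.0; 60 48.0; 64 48.0; 68 48.0; 72 48.0; 76 48.0; 80 48.0; 84 48.0; 88 48.0; 92 48.0; 96 None; 100 None;
```

View pics/crop_sc.png

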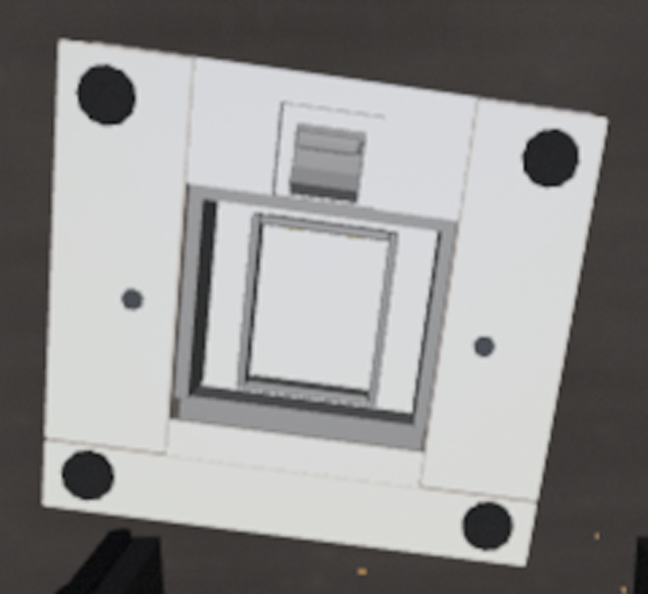

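Estimates: scale at (561.2,-30.7), yaw -7.8; pack at (510.3,-338.6), yaw -23. The bay edges agree with the outline. One turned view will expose any hand-eye bias, then I grasp the pack.

```bash
cat >> h.py <<'E'
def scalefit(n,g=(561.2,-30.7),yaw=-7.8):
    P,p=cloud(n);z=np.load(f"pics/{n}.npz");K,T=z["K"],z["T"]
    ztop=np.median(P[...,2][(P[...,2]>44)&(P[...,2]<52)])
    m=(abs(P[...,0]-g[0])<140)&(abs(P[...,1]-g[1])<140)
    k=(m&~(P[...,2]>ztop-3.5)).astype(np.uint8)
    e=k-cv2.erode(k,np.ones((3,3),np.uint8))
    vu=np.argwhere(e>0); q=np.array([onplane(K,T,(u,v),ztop)[:2] for v,u in vu])
    for _ in range(3):
        R=Rn.from_euler('z',yaw,degrees=True).as_matrix()[:2,:2];l=(q-g)@R
        off=np.zeros(2);ang=[]
        out={}
        for ax,h in ((0,43),(1,48)):
            for sg in (-1,1):
                s=(abs(l[:,1-ax])<38)&(abs(l[:,ax]-sg*h)<6)
                if ax==0 and sg==1: s&=abs(l[:,1])>20
                if s.sum()<8: out[ax,sg]=None;continue
                f=np.polyfit(l[s,1-ax],l[s,ax],1);
                r=abs(np.polyval(f,l[s,1-ax])-l[s,ax]);s2=np.where(s)[0][r<1.5]
                f=np.polyfit(l[s2,1-ax],l[s2,ax],1);out[ax,sg]=f[1]
                ang.append(np.degrees(np.arctan(f[0]))*(-1 if ax==0 else 1))
        for ax in (0,1):
            if out[ax,-1] is not None and out[ax,1] is not None: off[ax]=(out[ax,-1]+out[ax,1])/2
        g=np.array(g)+R@off;yaw+=np.median(ang)
    return g.round(2),round(yaw,2),ztop.round(2),{k:(None if v is None else round(v,1)) for k,v in out.items()},np.round(ang,1)
E
python3 - <<'E'
from h import *
print(scalefit("sc1"))
for n,pos,yaw in [("sc3",(558,-52,300),82),("sc4",(590,-34,300),172)]:
    q=manip.inverse_kinematics(pos,[180,0,yaw]);print(q)
    if n=="sc3":
        manip.move_pose(pos,[180,0,yaw]);manip.wait(.2);snap("wrist",n);print(scalefit(n))
print(manip.get_obs()["time"])
E
```

```text
(array([561.47, -30.71]), np.float64(-7.81), np.float64(48.07), {(0, -1): np.float64(-42.0), (0, 1): np.float64(42.0), (1, -1): np.float64(-46.9), (1, 1): np.float64(46.9)}, array([ 0.2, -0. , -0.1,  0. ]))
[-1.67479341e+01  2.47079821e+01  9.09786940e+01 -2.54444375e-14
  6.43133239e+01 -8.74793406e+00]
(array([561.09, -28.97]), np.float64(-7.66), np.float64(47.96), {(0, -1): np.float64(-42.0), (0, 1): np.float64(42.0), (1, -1): np.float64(-46.9), (1, 1): np.float64(46.9)}, array([-0.2,  0.2, -0.2,  0.6]))
[-14.12396436  27.08213907  86.6263895    0.          66.29147143
 -96.12396436]
8.325
```

View pics/sc3.png

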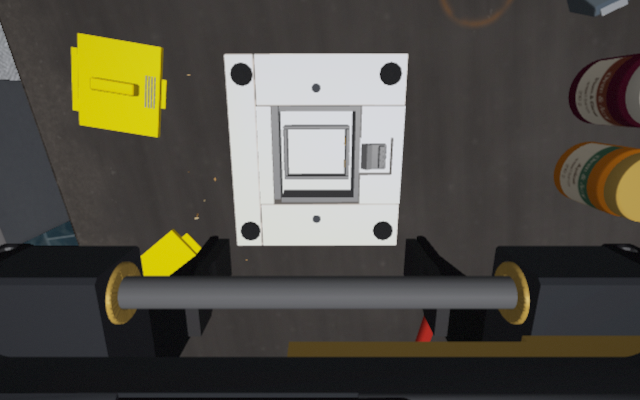

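The two yaws give a hand-eye bias of (1.2,-0.65) mm at yaw 0. Corrected: scale (560.3,-30.1), yaw -7.75; pack (509.1,-338). Now I grasp the pack by its ridge.

Run:
```python
from h import *
B=np.array([509.1,-338.0]);y=-23
manip.move_pose([*B,160],[180,0,y])
manip.grip(40)
manip.move_l([*B,90.5],speed=120);o=manip.get_obs();print(o["eef_pos"],o["wrist_force"])
manip.grip(0);o=manip.get_obs();print(o["width"],o["wrist_force"])
manip.move_l([*B,180],speed=150);o=manip.get_obs();print(o["eef_pos"],o["ee_rot"],o["width"],o["wrist_force"],o["time"])
manip.snapshot("scene");snap("wrist","hold1")
```

```text
[ 509.34373421 -338.22123733   90.58562119] [ 0.64881067 -0.22445892  0.1924422 ]
10.541287030186488 [-0.68172873 -0.02016517  2.16450057]
[ 508.5343767  -337.48447253  179.26209112] [-1.79963154e+02  9.83266852e-02 -2.30008868e+01] 10.380322457836236 [-0.26273684  0.95314148 -1.74488464] 12.6917
```

View pics/hold1.png

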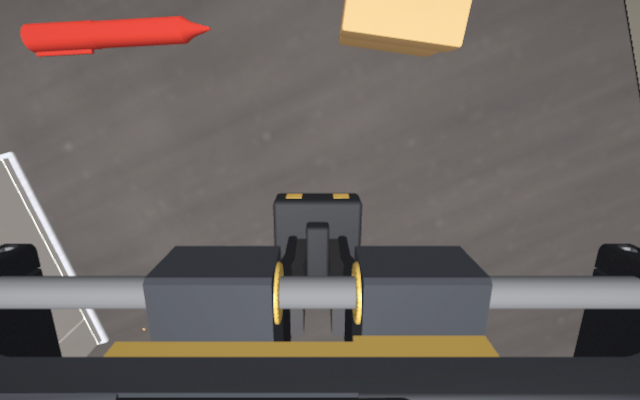

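The pack hangs straight and centred between the fingers at (317,240). Now I place it.

Run:
```python
from h import *
S=np.array([560.3,-30.1]);y=-7.75
manip.move_pose([*S,160],[180,0,y])
o=manip.get_obs();print(o["eef_pos"],o["ee_rot"])
manip.move_l([*S,112],speed=100);
for z in (106,103,101.3):
    manip.move_l([*S,z],speed=40);o=manip.get_obs();print(z,o["eef_pos"].round(2),o["wrist_force"].round(2))
    if o["wrist_force"][2]>8: break
manip.grip(28);o=manip.get_obs();print(o["width"],o["wrist_force"],o["time"])
manip.move_l([*S,165],speed=120)
xh=np.array([np.cos(np.radians(y)),np.sin(np.radians(y))])
manip.move_pose([*(S-25*xh),280],[180,0,y]);snap("wrist","placed");print(manip.get_obs()["time"])
im=cv2.imread("pics/placed.png")[20:260,150:470];cv2.imwrite("pics/placedc.png",cv2.resize(im,None,fx=2.4,fy=2.4))
P,p=cloud("placed")
R=Rn.from_euler('z',y,degrees=True).as_matrix()[:2,:2];L=(P[...,:2]-(S+R@[1.19,-.65]))@R
near=(abs(L[...,0])<36)&(abs(L[...,1])<30)
for a,b in [(24.6,30),(33,41)]:
    m=near&(P[...,2]>a)&(P[...,2]<b);L2=np.dstack([L,P[...,2]]);print(cv2.minAreaRect(L2[m][:,:2].astype(np.float32)),np.percentile(P[...,2][m],[10,50,90]))
```

```text
[560.87711876 -31.22079421 160.05131486] [ 1.79968992e+02 -6.02976923e-02 -7.80478955e+00]
106 [560.32 -30.05 106.12] [ 0.51  0.41 -1.45]
103 [560.21 -30.01 102.91] [-0.23 -0.21 -1.04]
101.3 [560.23 -30.07 101.19] [-0.54 -0.   -2.  ]
28.020861379619657 [ 0.38308796 -0.06664336  0.60255791] 16.0583
17.3333
((0.005443572998046875, -0.07219696044921875), (53.41748046875, 63.89204025268555), 89.97411346435547) [25.90895681 27.00226171 27.96408555]
((0.14056396484375, -0.13646364212036133), (35.23269271850586, 10.629794120788574), 0.3021964132785797) [35.79915594 36.99439178 37.89692492]
```

View pics/placedc.png

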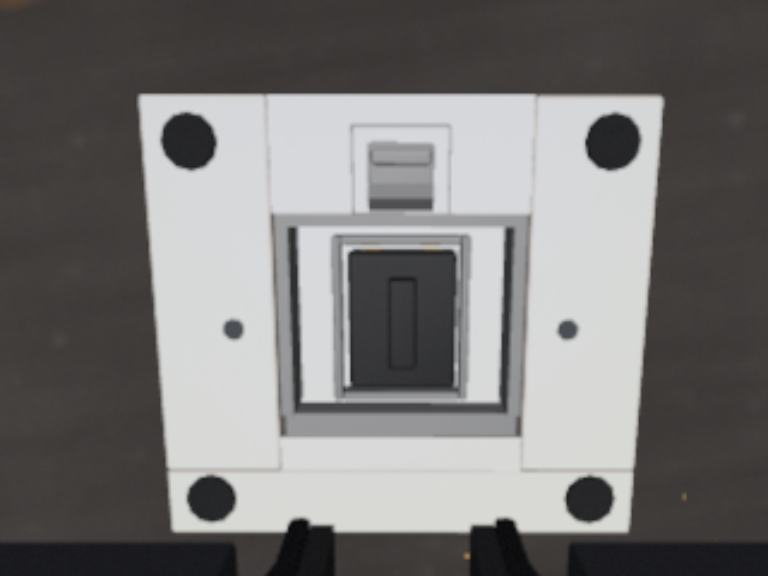

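The pack sits inside the fence, ridge up, centred within 0.2 mm, with its top at 28 mm after bias correction. Next is the white cover.

Run:
```python
from h import *
for n,pos,yaw in [("cv1",(430,275,260),0),("cv2",(455,250,230),60)]:
    manip.move_pose(pos,[180,0,yaw]);manip.wait(.2);p,d,K,T=snap("wrist",n)
    b=Rn.from_euler('z',yaw,degrees=True).apply([1.19,-.65,-1])
    for l in ["cover","cover_lip"]:
        for uv,c in lm(l,"wrist"): print(n,l,uv,c,(bydepth(K,T,uv,d[int(uv[1]),int(uv[0])])-b).round(1))
    P,p=cloud(n);P=P-b;v=np.mgrid[:400,:640][0]
    near=(abs(P[...,0]-457)<90)&(abs(P[...,1]-277)<90)&(v<240)
    for a,c in [(4.5,10),(14,25)]:
        m=near&(P[...,2]>a)&(P[...,2]<c);
        if m.sum()>20: print(rectof(P,m),np.percentile(P[...,2][m],[10,50,90]))
print(manip.get_obs()["time"])
a=cv2.imread("pics/cv1.png");b=cv2.imread("pics/cv2.png");cv2.imwrite("pics/cv12.png",cv2.resize(np.vstack([a[:300],b[:300]]),(640,600)))
```

```text
cv1 cover [319.8, 148.7] 0.81 [461.5 271.6  18.8]
cv1 cover_lip [334.1, 192.3] 0.76 [415.1 256.8   3.5]
cv1 cover_lip [32.6, 211.1] 0.76 [ 3.940e+02  5.727e+02 -4.000e-01]
(((461.3110046386719, 272.3666687011719), (95.13896942138672, 92.21349334716797), 15.100354194641113), 7510) [6.10404844 7.06674983 8.00074618]
(((462.48883056640625, 272.6179504394531), (43.51124572753906, 12.006473541259766), 15.137765884399414), 597) [19.73351572 20.93678155 21.93986394]
cv2 cover [313.6, 158.1] 0.75 [465.5 274.1  21.1]
cv2 cover_lip [273.9, 195.4] 0.55 [414.3 260.1   4.1]
(((460.1855163574219, 271.15692138671875), (95.17801666259766, 92.15126037597656), 15.10479736328125), 8694) [6.07681396 7.02498004 7.96864782]
(((462.392578125, 271.8570251464844), (43.7667121887207, 11.92541217803955), 15.12662124633789), 710) [19.63342276 20.81919951 21.77293221]
20.2833
```

View pics/cv12.png

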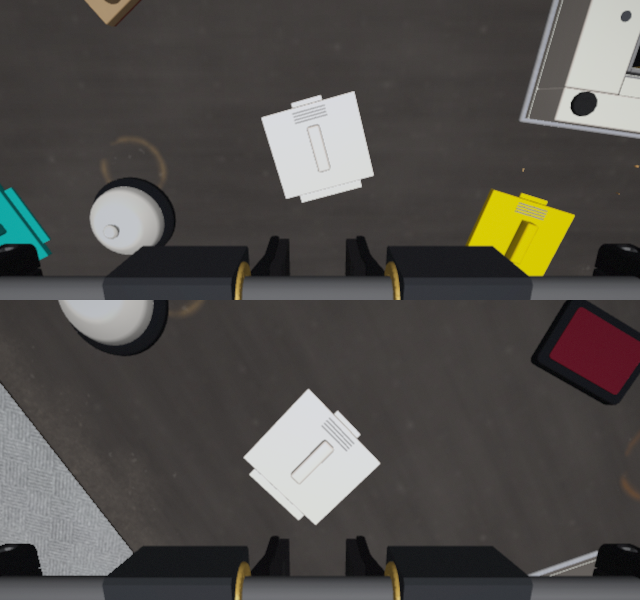

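cv12 shows the white cover at (318,147) in the top view: plain wide lip at (332,190), ribs and narrow tongue at (309,108). It fits the description (white, lip and ribs where stated). The yellow ones and the teal one are look-alikes. I check its origin and enlarge it before reaching.

Run:
```python
from h import *
ins=[]
for n,yaw in [("cv1",0),("cv2",60)]:
    P,p=cloud(n);P=P-Rn.from_euler('z',yaw,degrees=True).apply([1.19,-.65,-1])
    R=Rn.from_euler('z',15.1,degrees=True).as_matrix()[:2,:2];L=(P[...,:2]-[462.4,272.2])@R;z=P[...,2]
    v=np.mgrid[:400,:640][0];near=(abs(L)<70).all(-1)&(v<240)
    m=near&(z>5.5)&(z<9)
    print(n,"plate x",np.percentile(L[m&(abs(abs(L[...,1])-35)<8)][:,0],[.5,99.5]),"y",np.percentile(L[m&(abs(L[...,0])<30)][:,1],[.5,99.5]))
    for lo,hi,y in ((38,60,8),(-60,-38,20)):
        s=near&(abs(L[...,1])<y)&(L[...,0]>lo)&(L[...,0]<hi)&(z>1.2)
        print("x ext",L[s][:,0].min(),L[s][:,0].max())
    im=cv2.imread(f"pics/{n}.png")[80:240,220:420];ins.append(cv2.resize(im,(400,320),interpolation=2))
cv2.imwrite("pics/cvcrop.png",np.hstack(ins))
```

```text
cv1 plate x [-41.40174921  41.45873032] y [-45.04993269  45.8065891 ]
x ext 38.041195452459775 59.34964604560248
x ext -59.658372043579256 -38.01205340410189
cv2 plate x [-41.4064447   41.29024776] y [-45.70060995  45.12486907]
x ext 38.195736280393874 58.666299402669395
x ext -59.309498427098156 -38.02055611459337
```

View pics/cvcrop.png

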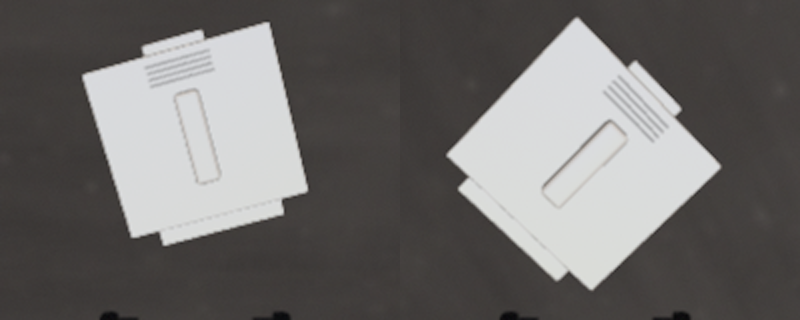

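The crop confirms the white cover (wide lip below, ribs and tongue at the top). Origin (462.4,272.2), yaw 15.1. I grasp it and take it to a tilted pre-insert pose.

```bash
cat >> h.py <<'E'
S=np.array([560.3,-30.1,0.]);SY=-7.75
import json
def tcp_for(th,corner,retract=0,lift=0):
    """tool pose so that rim lower corner (-43,46) is at cover coords corner=(x,z); retract along cover +x"""
    h=json.load(open("hand.json")) ;c,s=np.cos(th),np.sin(th)
    C=np.array([-43-(corner[0]*c-corner[1]*s)+retract*c,0,46-(corner[0]*s+corner[1]*c)+retract*s+lift])
    Rs=Rn.from_euler('z',SY,degrees=True);Rc=Rs*Rn.from_euler('y',-th)
    return (S+Rs.apply(C)+Rc.apply(h)).tolist(),[180,-np.degrees(th),SY]
def goto(th,corner,retract=0,lift=0,speed=40,settle=0.1):
    p,r=tcp_for(th,corner,retract,lift);manip.move_l(p,r,speed=speed);manip.wait(settle);o=manip.get_obs()
    R=Rn.from_euler('z',SY,degrees=True).inv()
    print(round(th,3),corner,"err",R.apply(o["eef_pos"]-p).round(2),"F",R.apply(o["wrist_force"]).round(1),"T",R.apply(o["wrist_torque"]).round(2),"w",round(o["width"],1),"t",round(o["time"],1));return o
E
python3 - <<'E'
from h import *
c=np.array([462.4,272.2]);y=15.1
manip.move_pose([*c,130],[180,0,y]);manip.grip(36)
manip.move_l([*c,79.3],speed=100);manip.wait(.15);o=manip.get_obs();print(o["eef_pos"],o["wrist_force"])
manip.grip(0);o=manip.get_obs();print(o["width"],o["eef_pos"],o["ee_rot"],o["time"])
R=Rn.from_euler('z',y,degrees=True).inv();hh=R.apply(o["eef_pos"]-[*c,0]);print(hh)
json.dump([hh[0],0.0,hh[2]],open("hand.json","w"))
manip.move_l([*c,200],speed=200)
p,r=tcp_for(.35,(-44.5,4),12,40);print(p,r);manip.move_pose(p,r);manip.wait(.3)
o=manip.get_obs();print(o["eef_pos"],o["ee_rot"],o["wrist_force"],o["width"],o["time"])
snap("wrist","hold2");p,d,K,T=snap("scene","sch2")
E
```

```text
[462.77905955 272.33856896  79.84124651] [-0.43547907 -1.24377997 -0.91648306]
11.858839498962077 [462.45100983 272.22344119  79.43204633] [-1.79997815e+02 -1.15044948e-02  1.50963041e+01] 22.9417
[5.53551350e-02 9.34353843e-03 7.94320463e+01]
[544.7048350442848, -27.977591198166724, 176.25151327456342] [180, np.float64(-20.05352282957881), -7.75]
[544.81480937 -27.07321771 176.37573949] [179.99982858 -20.06494044  -7.65427889] [-0.01811987  0.45602976 -0.96639901] 11.971067639704362 25.2083
```

View pics/hold2.png

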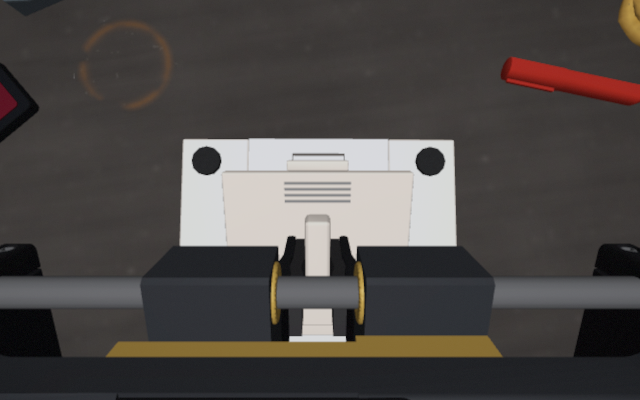

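The cover is held straight, with ribs and tongue to the rear at (317,190). I check the in-hand pose against the cloud, then descend and hook.

```bash
python3 - <<'E'
from h import *
z=np.load("pics/hold2.npz");h=np.array(json.load(open("hand.json")))
# cover coords from cam: tool <- cam, cover<-tool
M=manip.get_calibration("wrist")["hand_eye"].copy();M[:3,3]-=[1.19,.65,0]
d=z["d"];K=z["K"];v,u=np.mgrid[:400,:640];P=np.stack([(u-K[0,2])/K[0,0]*d,(v-K[1,2])/K[1,1]*d,d],-1)
P=P@M[:3,:3].T+M[:3,3];P=P@Rn.from_euler('x',180,degrees=True).as_matrix().T+h+[0,0,1.0]
m=(v<235)&(abs(P[...,2]-7)<4)&(abs(P[...,0])<60)&(abs(P[...,1])<60)
A=P[m];s=(A[:,0]>24)&(A[:,0]<40)
f=np.linalg.lstsq(np.c_[A[s][:,:2],np.ones(s.sum())],A[s][:,2],rcond=None)[0];print("plane",f)
e=A[(abs(A[:,1])>20)&(abs(A[:,1])<40)];print("rear x",np.percentile(e[:,0],99.5))
e=A[(A[:,0]>25)&(A[:,0]<38)];print("y",np.percentile(e[:,1],[.5,99.5]))
E
python3 - <<'E'
from h import *
goto(.35,(-44.5,4),12,12,speed=80)
goto(.35,(-44.5,4),12,0,speed=40,settle=.3)
snap("side","ins_s")
E
```

```text
plane [-1.14133261e-03  4.90172036e-04  6.94991065e+00]
rear x 41.679340838536994
y [-45.39039714  45.16207425]
0.35 (-44.5, 4) err [ 0.31 -0.09  0.32] F [ 0.  -0.4 -1.2] T [0.03 0.25 0.01] w 11.4 t 25.9
0.35 (-44.5, 4) err [ 0.08 -0.    0.13] F [ 0.5 -0.6 -0.9] T [-0.03  0.27 -0.01] w 11.6 t 26.7
```

Run:
```python
from h import *
for r in (8,5,2.5,0):
    o=goto(.35,(-44.5,4),r,speed=30,settle=.15)
    if np.linalg.norm(o["wrist_force"])>6: print("contact");break
snap("wrist","hook")
```

```text
0.35 (-44.5, 4) err [ 0.06 -0.02  0.02] F [-0.6 -0.2 -1. ] T [ 0.02  0.32 -0.03] w 11.7 t 27.1
0.35 (-44.5, 4) err [ 0.04 -0.02 -0.01] F [ 0.   0.7 -0.8] T [ 0.06  0.28 -0.04] w 11.6 t 27.5
0.35 (-44.5, 4) err [ 0.05 -0.03  0.01] F [ 0.1 -0.1 -1.6] T [-0.02  0.34  0.01] w 11.3 t 27.9
0.35 (-44.5, 4) err [ 0.07 -0.01  0.03] F [ 0.2 -0.4 -0.3] T [0.03 0.27 0.04] w 11.9 t 28.3
```

No contact so far, so the lip is in freely. Now the pivot down to the latch.

Run:
```python
from h import *
for th in (.30,.25,.20,.16,.13,.115):
    o=goto(th,(-43-1.5*th/.35,4.0),speed=40,settle=.1)
    if np.linalg.norm(o["wrist_force"])>8: print("contact");break
snap("wrist","piv");
for c in("side","scene"): snap(c,"piv_"+c)
a=cv2.imread("pics/piv.png")[:, :];b=cv2.imread("pics/piv_side.png")[140:260,270:430]
cv2.imwrite("pics/pivm.png",np.hstack([cv2.resize(a,(480,300)),cv2.resize(b,(320,300))[:, :320]]))
```

```text
0.3 (-44.285714285714285, 4.0) err [-0.83  0.22 -0.25] F [ 0.5 -0.2 -1. ] T [0.1  0.28 0.01] w 11.7 t 28.8
0.25 (-44.07142857142857, 4.0) err [-1.48  0.3  -0.49] F [-0.2 -0.1 -1.6] T [0.02 0.24 0.01] w 12.0 t 29.1
0.2 (-43.857142857142854, 4.0) err [-1.53  0.27 -0.49] F [-0.2 -0.4 -0.7] T [ 0.03  0.06 -0.05] w 11.8 t 29.5
0.16 (-43.68571428571428, 4.0) err [-1.44  0.25 -0.44] F [-0.4 -0.3 -0.6] T [0.04 0.12 0.  ] w 11.8 t 29.8
0.13 (-43.55714285714286, 4.0) err [-0.97  0.16 -0.3 ] F [-0.6 -0.4 -0.7] T [-0.01  0.16 -0.03] w 11.7 t 30.2
0.115 (-43.49285714285714, 4.0) err [-0.6   0.11 -0.16] F [ 0.2 -0.1 -0.8] T [ 0.    0.24 -0.06] w 11.5 t 30.5
```

View pics/pivm.png

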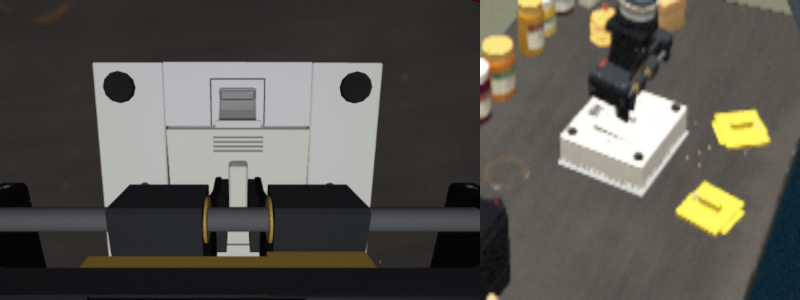

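Hooked without load, and the tongue is just in front of the latch at (238,122). I lower a little more until it rests on the ramp, release, and then press at the ribs with the fingers straddling the ridge.

Run:
```python
from h import *
for th in (.105,.09,.075):
    o=goto(th,(-43-1.0*th/.35,4.0),speed=30,settle=.3)
    if np.linalg.norm(o["wrist_force"])>7: print("contact");break
manip.grip(28)
p,r=tcp_for(th,(-43,4),0,45);manip.move_l(p,[180,0,SY],speed=120)
R=Rn.from_euler('z',SY,degrees=True)
manip.move_pose((S+R.apply([-25,0,280])).tolist(),[180,0,SY]);manip.wait(.2)
snap("wrist","rel");P,p=cloud("rel");L=R.inv().apply((P-S).reshape(-1,3)).reshape(400,640,3)-[1.19,-.65,-1]
for x in (-55,-38,-30,30,40,):
    m=(abs(L[...,0]-x)<2)&(abs(abs(L[...,1])-30)<8);print(x,np.median(L[...,2][m]).round(1))
print(manip.get_obs()["time"])
im=cv2.imread("pics/rel.png")[20:260,150:470];cv2.imwrite("pics/relc.png",cv2.resize(im,None,fx=2.4,fy=2.4))
```

```text
0.105 (-43.3, 4.0) err [-0.32  0.06 -0.03] F [-3.3  1.1  0.1] T [0.09 0.56 0.04] w 11.8 t 31.2
0.09 (-43.25714285714286, 4.0) err [-0.16  0.06  0.02] F [-3.2  1.6  2. ] T [0.13 0.6  0.05] w 11.4 t 31.8
0.075 (-43.214285714285715, 4.0) err [-0.09  0.03  0.05] F [-3.8  0.   4.4] T [ 0.14  0.56 -0.02] w 11.7 t 32.3
-55 49.3
-38 48.9
-30 49.8
30 56.1
40 55.6
34.25
```

View pics/relc.png

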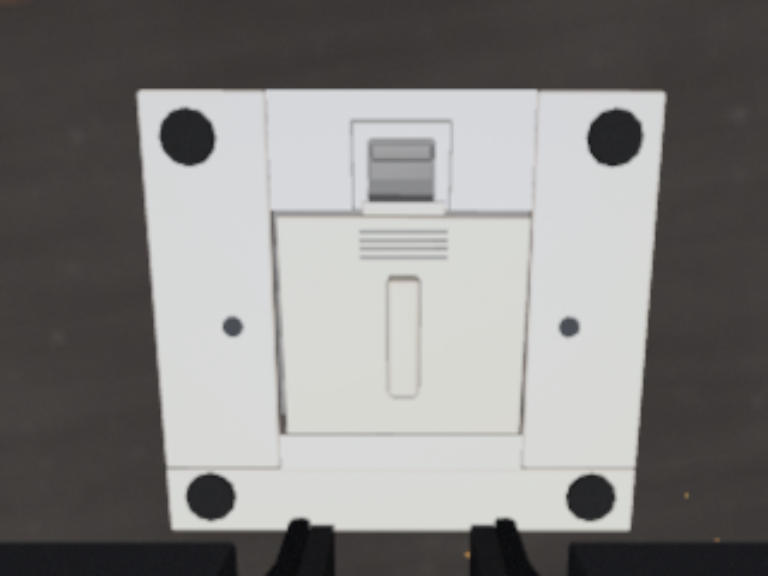

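Cover hooked: front at 49 (its fitted height), rear 7 mm up, tongue on the ramp at (403,208). Now I press at the ribs.

Run:
```python
from h import *
R=Rn.from_euler('z',SY,degrees=True)
def at(z): return (S+R.apply([30,0,z])).tolist()
manip.move_pose(at(150),[180,0,SY]);manip.grip(26)
manip.move_l(at(130),speed=100);manip.wait(.1)
for z in (127,125,123.5,122,121,120,119,118.3,117.6):
    manip.move_l(at(z),speed=30);manip.wait(.1);o=manip.get_obs();f=o["wrist_force"];print(z,o["eef_pos"][2].round(2),f.round(1),o["time"])
    if f[2]>38: print("stop");break
manip.wait(.1);manip.move_l(at(150),speed=100)
manip.move_pose((S+R.apply([-25,0,280])).tolist(),[180,0,SY]);manip.wait(.2)
snap("wrist","shut");P,p=cloud("shut");L=R.inv().apply((P-S).reshape(-1,3)).reshape(400,640,3)-[1.19,-.65,-1]
for x in (-55,-38,-30,30,40,):
    for y in (-30,30):
        m=(abs(L[...,0]-x)<2)&(abs(L[...,1]-y)<8);print(x,y,np.median(L[...,2][m]).round(1))
m=(abs(L[...,1])<6)
for x in range(36,72,3): print(x,np.median(L[...,2][m&(abs(L[...,0]-x)<1)]).round(1),end="; ")
print(manip.get_obs()["time"])
im=cv2.imread("pics/shut.png")[20:260,150:470];cv2.imwrite("pics/shutc.png",cv2.resize(im,None,fx=2.4,fy=2.4))
```

```text
127 127.11 [0.2 0.5 1. ] 35.9667
125 125.24 [-0.1  0.3  1.9] 36.3167
123.5 123.78 [-0.8 -0.4  4.8] 36.6667
122 121.74 [0.5 0.1 1.3] 37.0167
121 120.62 [ 0.5 -0.1  0.2] 37.3667
120 119.97 [ 0.2 -0.8 -0.3] 37.7167
119 119.16 [-0.2  0.2  1.7] 38.0667
118.3 119.13 [ 0.4 -0.2  6.2] 38.4167
117.6 119.11 [-1.2  0.7 10.4] 38.7667
-55 -30 49.2
-55 30 49.0
-38 -30 49.2
-38 30 49.2
-30 -30 49.2
-30 30 49.1
30 -30 49.0
30 30 49.1
40 -30 48.1
40 30 48.1
36 49.6; 39 49.3; 42 45.1; 45 49.3; 48 54.3; 51 53.3; 54 48.9; 57 48.8; 60 54.8; 63 55.1; 66 49.4; 69 40.1; 40.2083
```

View pics/shutc.png

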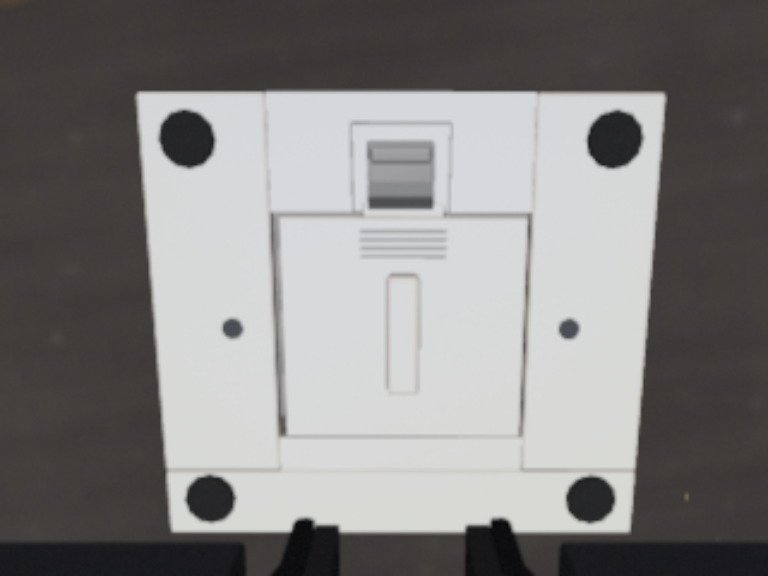

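The cover lies flat at 49 mm at the front and at the ribs. The push peaked at 4.8 N and then fell away, which is the snap. The thumb tab stands at x = 60–66 (latch forward) and the nose covers the tongue at (403,208). The robot is clear, so I hand in.

Run:
```python
from h import *
snap("scene","end");manip.finish_job();print(manip.get_obs()["time"])
```

```text
the job is handed in; nothing more can be done
the job is handed in; nothing more can be done
```

View pics/end.png

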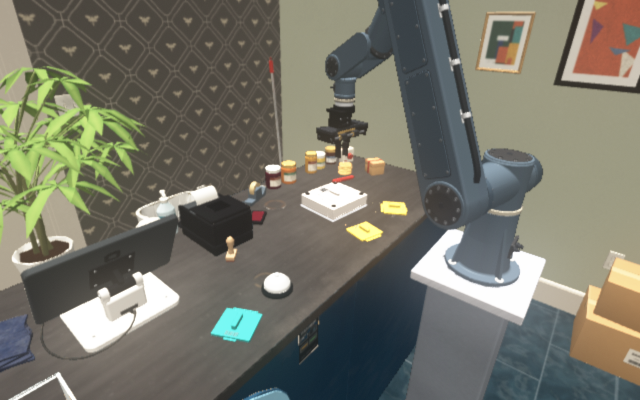

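I laid the battery pack into its fence with the ridge up. Then I hooked the white cover's lip under the rim at 0.35 rad, pivoted it down, and pressed it shut at the ribs. I handed the job in at about 40 s.

- **Pack:** it sat centred within 0.2 mm before the cover went on.
- **Cover:** it lies flat at 49 mm at the front and at the ribs (x = 30). One strip right at its rear edge (x = 40) read 48 mm, about 1 mm lower; I took that for an edge effect and did not look further.
- **Latch:** pressing peaked at 4.8 N and then fell away, which I read as the snap. The specified range is 5 to 15 N, so this is slightly under it. The depth profile puts the thumb tab at x = 60–66, so the latch is forward over the tongue. I did not test this by pulling on the cover.
- **Forces and other things:** no check showed any unexpected contact, and the highest reading was about 10 N of vertical force in the final press. In the last scene picture the look-alike covers and the other things on the counter appear where they were.
- **Calibration:** the wrist camera was off by about 1.4 mm sideways and 1 mm in height. I measured that from two wrist angles and corrected for it.

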